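Set the stirring speed under the amber jar

ROBOT

A 7-joint arm with a two-finger parallel gripper is mounted at the origin on the work surface. World frame = base frame: x ahead of the robot, y to its left, z up, the work surface at z = 0. Lengths are in mm, angles in rad, forces in N, time in s.
With the tool pointing down it reaches from about 425 to 875 mm from the base axis. Payload 9.9 kg.
Tool frame: the origin (TCP) lies midway between the tips of the shut fingers; the grasp point (between the pads) lies 19 mm behind it (arm.grip_point_offset is the distance from the TCP to the grasp point, in mm); z points along the fingers, y is the line along which they close (so a half turn about z gives the same grasp; the last joint's range is limited). The gripper opens to 85 mm and grips with 20 to 120 N. Pads are 22 mm wide; open, the fingers measure 114 mm over their backs; the gripper's body (76 mm by 85 mm) begins 54 mm behind the grasp point. The pads swing forward as they close: fully open they stand 13 mm farther back than shut.
Start: joints at [1.194, 0.576, 0.025, 1.437, -0.015, 1.129, -0.057], TCP at [194.832, -646.273, 231.289] pointing down, gripper open.
Joint ranges: [-2.76, 2.76], [-0.34, 2.15], [-1.52, 1.57], [0.19, 2.46], [-1.09, 4.23], [0.17, 1.99], [-2.82, 2.82]. Speed limits (rad/s): [2.22, 2.22, 3.01, 3.01, 3.14, 3.14, 3.14].

INTERFACE

Orientations are given as a unit quaternion [x, y, z, w].
In Python, from plant import readout, cams, arm gives the robot as it stands.
- The arm moves only by the tool carry_out, never from a script. Its argument "increments" is a list of rows, each a list of 3 entries, a list of its own where there are three numbers: the turn, a rotation vector about the tool's x, y, z in degrees, then the shift along the tool's x, y, z in m, then the opening, from 0 (shut) to 1 (fully open). In form: [[[rx, ry, rz], [dx, dy, dz], claw], ...]. A call has 1 to 20 rows; each row shifts and turns the commanded pose from where the row before left it, along the tool's axes as they then stand; what a row does not reach is not made up. A row lasts 1/8 s, in which the tool goes at most 62.5 mm and 10.7 degrees, less where a joint would pass 70% of its speed; a pose out of reach is approached as far as the arm can. A call with a gripper value outside its range is refused whole. The fingers move at their own pace and stop on an object; "force" is the grip in N (left out, the last holds). Time passes only in rows, so rows that do not move let the fingers close. It gives the time, the measured TCP pose, the force, the opening and the grip force at its end, in the units of the state.
- readout.state(): the state, without advancing time (a new reading comes with each control period).
- cams.read_camera(name): name is "scene" or "top" or "wrist"; returns a dict with "pixels" (420x560x3 uint8, red, green, blue), "depth" (420x560 float32, mm along the optical axis (not along the pixel's ray), 0 where there is no reading), "fx", "fy", "cx", "cy" (pixels), "k1" (the pictures are not rectified: a ray, as slopes to the right and down, at radius r is drawn at 1 + k1 r^2 times it, then the intrinsics apply), "rvec" (rotation vector, rad) and "tvec" (3), from world to camera coordinates, as OpenCV has them. Camera axes: x right, y down, z forward; pixel columns grow to the right and rows downward; lengths in mm; the calibration is good to about 2 mm. A picture is of the moment at which its call begins.
- arm.job_done(): hands the job in; it is judged then, once.
The state is a dict: "t": time; "joint_pos": joint angles; "joint_vel": joint speeds; "effort": joint torques, N m; "tool_pos": TCP position; "tcp_rot": TCP orientation; "force": force on the tool from outside, world axes, zero at the start; "ft_torque": the same for the moment, N m; "gripper_width": finger opening in mm; "finger_force": force on a finger pad.
Only numpy, scipy, OpenCV 4.12 (cv2) and the standard library are available. Lean on these libraries where they do the work, as an engineer would, in place of code of your own. Each camera call takes 0.05 s, during which the arm holds its last target. There are 200 camera calls.

TASK

Two small white magnetic stirrers stand on the lab bench, one with an amber jar on its plate and one with a green jar. On the stirrer that carries the amber jar, roll the black thumbwheel with a fingertip until the red band across the wheel and its drum lines up with the green index marks, then take the finger off. Leave the other stirrer's wheel as it is and do not shift the amber jar.

Things in the scene. Friction and masses are not known exactly. Their poses are not given: they have to be found in the camera images.
- amber_wheel (a joint): Thumbwheel of the stirrer under the amber jar: angle (rad) of the red band (6 mm wide, across rim and drum) from the green marks. 0 = at the marks, straight up; positive = band towards the stirrer's +x (far) side. A fingertip pressed on top of the rim and moved along -x lowers it, +x raises it: 32 mm of travel is 1 rad, without slip. Starts at 0.4 to 0.9, stops at +-1.3, stays where left.
- amber_wheel_top (a point): Highest point of that wheel's rim, mid-width. Axes: x = rolling direction (away from the robot at yaw 0), y = axle, z up. Black ribbed rubber wheel, 64 mm across, 18 wide; its top 10 mm stands out of the panel's slot, 50 mm long in x. Sprung axle: sinks from 3 N, stop 4 mm down at 9 N; press it 2 to 3 mm. A window 2 mm high covers the white drum (40 mm across), 12 to 38 mm to +y.
- amber_jar_mid (a point): Middle of the amber jar (62 mm across, 62 mm high, black lid), loose on the steel plate of the stirrer to be set, 103 mm to +y of the wheel's top; its lid is 56 mm higher than the wheel's top. That stirrer is a white box fixed to the bench, 130 x 190 x 60 mm (x, y, z), its wheel 60 mm to -y of its middle.
- green_band (a point): Middle of the red band on the drum of the other, like stirrer, the one with the green jar (20 mm from that wheel's axle). It turns with that wheel, which is to be left alone.
Mind the look-alikes: they are no part of the job. What is shaped like the part that bears amber_wheel but turquoise is not meant.

How it is judged (in metres and radians):
At the end, for the whole second after the job is handed in: The amber-jar stirrer's red band is within 0.2 rad (11 degrees, 4 mm on the drum) of the green marks and stays there; the other stirrer's band has moved less than 6 mm and the amber jar less than 15 mm from where they started (value of joint amber_wheel between -0.2 and 0.2 rad and distance of green_band from where it was at the start of the episode below 0.006 m and distance of amber_jar_mid from where it was at the start of the episode below 0.015 m); the robot touches nothing.
It fails at once if the other stirrer's thumbwheel is turned (its band moves more than 6 mm) (distance of green_band from where it was at the start of the episode above 0.006 m).
It fails at once if the amber jar is shifted more than 15 mm (distance of amber_jar_mid from where it was at the start of the episode above 0.015 m).
It also fails if it takes over 29 s, if anything falls off the work surface, if the arm or the gripper's body presses on something with over 40 N, if the wrist force passes 120 N, or if a joint passes its speed limit or range.

## Working session

There is one attempt and no reset: what is moved stays moved. The work goes in short steps, Python scripts to look and compute and a tool call to move; the robot and the scene stay as the last step left them, time stands still between calls to the robot, and variables do not carry over. Pictures are saved under pics/ and viewed, at most 10 in all, crops included, and the job is handed in when it is done.

Besides the shell and the picture viewer there is one more tool, called as a command line: name --argument value ..., lists and objects as JSON in quotes. carry_out: Moves the arm, as the interface text tells. Its arguments: {"type":"object","properties":{"increments":{"type":"array","items":{"type":"array"}},"force":{"type":"number"}},"required":["increments"]}

```bash
mkdir -p pics; cat > h.py <<'E'
import numpy as np, cv2, pickle
from plant import readout, cams, arm
def grab(n):
    c=cams.read_camera(n); pickle.dump(c,open(n+'.pkl','wb')); return c
def ld(n): return pickle.load(open(n+'.pkl','rb'))
def ray(c,u,v):
    K=np.array([[c['fx'],0,c['cx']],[0,c['fy'],c['cy']],[0,0,1.]])
    x,y=cv2.undistortPoints(np.array([[[u,v]]],float),K,np.array([c['k1'],0,0,0.]))[0,0]
    R=cv2.Rodrigues(np.array(c['rvec'],float))[0]; t=np.array(c['tvec'],float).ravel()
    return R,t,np.array([x,y,1.])
def dep(c,u,v):
    R,t,d=ray(c,u,v); return R.T@(d*c['depth'][int(v),int(u)]-t)
def onz(c,u,v,z):
    R,t,d=ray(c,u,v); o=-R.T@t; w=R.T@d; return o+w*(z-o[2])/w[2]
def proj(c,p):
    K=np.array([[c['fx'],0,c['cx']],[0,c['fy'],c['cy']],[0,0,1.]])
    return cv2.projectPoints(np.array([p],float),np.array(c['rvec'],float),np.array(c['tvec'],float),K,np.array([c['k1'],0,0,0.]))[0].ravel()
E
python3 - <<'E'
from h import *
a=grab('scene');b=grab('top');w=grab('wrist')
for n,c in zip('stw',(a,b,w)): cv2.imwrite(f'pics/{n}0.png',c['pixels'][:,:,::-1])
s=readout.state(); print(s)
E
```

```text
{'t': 0.15, 'joint_pos': array([ 1.19415739,  0.57635837,  0.02481824,  1.43769397, -0.01502648,
        1.12900682, -0.05652161]), 'joint_vel': array([-0.00133664, -0.00243957,  0.00127022, -0.00326824, -0.00140411,
       -0.00083269,  0.00153316]), 'effort': array([ 3.31854215e-03, -7.66269135e+01,  2.25309402e+00, -2.86182672e+01,
        1.56015542e-02,  9.84150072e-03, -3.85147393e-05]), 'tool_pos': array([ 194.79199354, -645.92966809,  230.63439678]), 'tcp_rot': array([ 9.89297726e-01,  1.45909555e-01, -1.04219474e-04, -6.33176143e-04]), 'force': array([-0.14422306, -0.28572831,  0.14365832]), 'ft_torque': array([-0.00434008,  0.01556202,  0.01091992]), 'finger_force': 0.0, 'gripper_width': 85.42091540104718}
```

View pics/s0.png

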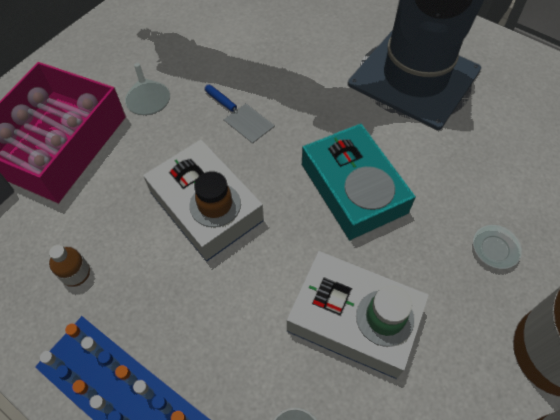

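View pics/t0.png

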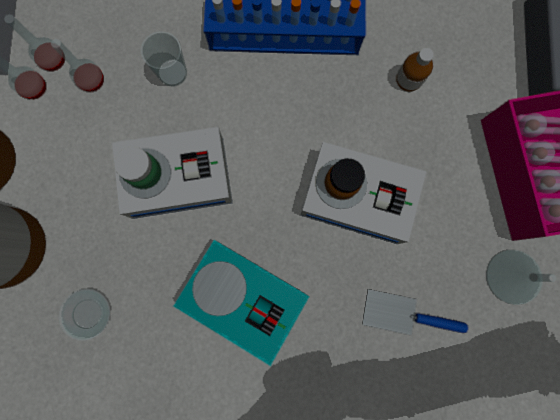

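The amber jar's stirrer is the white box at top (365,192) / scene (203,200), with its wheel near top (395,199). The green one is at top (170,172), and the turquoise one is a decoy. I'll zoom in and measure.

```bash
python3 - <<'E'
from h import *
b=ld('top');a=ld('scene')
i=cv2.resize(b['pixels'][140:245,295:435,::-1],None,fx=5,fy=5,interpolation=cv2.INTER_CUBIC)
cv2.imwrite('pics/t1.png',i)
for nm,c,(x0,x1,y0,y1) in (('t',b,(295,435,140,250)),('s',a,(140,270,135,260))):
    p=c['pixels'].astype(int);r,g,bl=p[...,0],p[...,1],p[...,2]
    for n,m in (('red',(r>100)&(g<70)&(bl<70)),('green',(g>r+40)&(g>bl+40))):
        k=np.zeros(m.shape,np.uint8);k[y0:y1,x0:x1]=m[y0:y1,x0:x1]
        N,_,st,ce=cv2.connectedComponentsWithStats(k)
        for j in range(1,N):
            if st[j,4]>3:
                u,v=ce[j]; print(nm,n,st[j],ce[j].round(1),onz(c,u,v,61).round(1),dep(c,round(u),round(v)).round(1))
# white box top by depth
yy,xx=np.mgrid[140:250,295:435]
P=np.array([dep(b,u,v) for u,v in zip(xx.ravel(),yy.ravel())]).reshape(110,140,3)
z=P[...,2]; m=((z>52)&(z<85)).astype(np.uint8)
print('ztop',np.median(z[(z>52)&(z<68)]))
pts=P[(z>52)&(z<68)][:,:2].astype(np.float32); print(cv2.minAreaRect(pts))
print('max z',P[(z>95)].mean(0) if (z>95).any() else None)
E
```

```text
t red [380 188  11   5  24] [385.1 190.2] [ 541.1 -203.6   61. ] [ 543.5 -206.1   51.7]
t red [397 188  10   4  19] [401.3 189.3] [ 543.5 -231.7   61. ] [ 543.8 -230.9   62.2]
t green [370 192   6   3   9] [372.8 192.7] [ 536. -182.   61.] [ 535.4 -182.3   61.3]
t green [405 202   7   3  12] [408.2 203. ] [ 519.5 -243.4   61. ] [ 519.5 -243.1   60.8]
s red [170 169   7   7  21] [173.  172.3] [ 539.6 -233.1   61. ] [ 540.1 -231.9   63.7]
s red [181 177   7   8  23] [183.7 180.6] [ 542.  -204.8   61. ] [ 539.3 -208.1   53.5]
ztop 59.914367984412415
((539.9177856445312, -167.71530151367188), (189.6853485107422, 130.90826416015625), 74.8392333984375)
max z [ 539.02941962 -118.0648181   151.42809961]
```

View pics/t1.png

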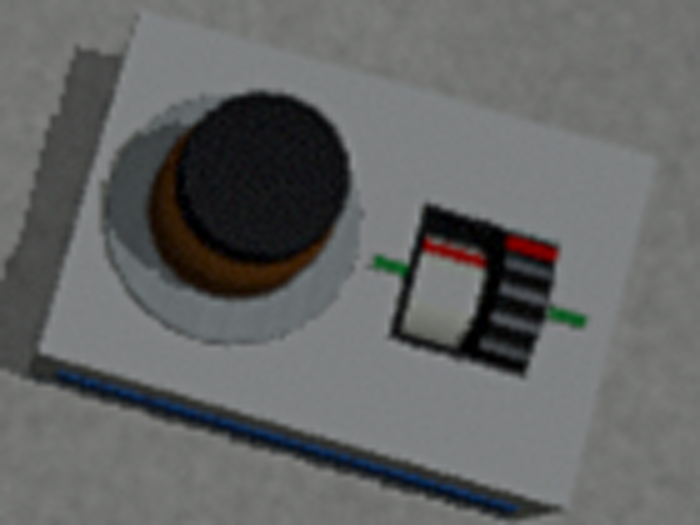

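Crop: amber wheel at about crop (520,310), red band on the +x side, green marks at crop (390,265) and (567,318). The measurements agree with each other:

| Quantity | Value |
|---|---|
| Box | 190×131, top at z = 60 |
| Wheel top | about (524.4, -225.7, 70) |
| Stirrer yaw | -14.7° |
| Band | about +0.65 rad, so roll about 21 mm along -x |

Next I turn the tool to the stirrer's yaw and move above the wheel with the fingers shut.

carry_out --increments '[[[0,0,10.5],[0,0,0],0],[[0,0,10.5],[0,0,0],0],[[0,0,10.5],[0,0,0],0],[[0,0,0],[0.0185,-0.0408,0],0],[[0,0,0],[0.0185,-0.0408,0],0],[[0,0,0],[0.0185,-0.0408,0],0],[[0,0,0],[0.0185,-0.0408,0],0],[[0,0,0],[0.0185,-0.0408,0],0],[[0,0,0],[0.0185,-0.0408,0],0],[[0,0,0],[0.0185,-0.0408,0],0],[[0,0,0],[0.0185,-0.0408,0],0],[[0,0,0],[0.0185,-0.0408,0],0],[[0,0,0],[0.0185,-0.0408,0],0],[[0,0,0],[0.0185,-0.0408,0],0],[[0,0,0],[0.0185,-0.0408,0],0],[[0,0,0],[0,0,0],0],[[0,0,0],[0,0,0],0]]'

```text
t: 2.28
tool_pos: [533.6, -229.5, 231.1]
tcp_rot: [0.992, -0.128, -0.0, 0.0]
force: [1.2, -0.9, -0.2]
gripper_width: -0.3
finger_force: 0.0
```

```bash
cat > m.py <<'E'
from h import *
import sys
w=grab('wrist'); cv2.imwrite(f'pics/{sys.argv[1]}.png',w['pixels'][:,:,::-1])
p=w['pixels'].astype(int);r,g,bl=p[...,0],p[...,1],p[...,2]
ex=np.array([.967,-.253]);ey=np.array([.253,.967]);W=np.array([524.4,-225.7])
for n,m in (('red',(r>90)&(g<r*.5)&(bl<r*.5)),('green',(g>r+40)&(g>bl+30))):
    N,_,st,ce=cv2.connectedComponentsWithStats(m.astype(np.uint8))
    for j in range(1,N):
        if st[j,4]>20:
            q=dep(w,*ce[j].round()); d=q[:2]-W
            print(n,st[j],q.round(1),'rel',(d@ex).round(1),(d@ey).round(1),'onz60',onz(w,*ce[j],60).round(1))
s=readout.state();print(s['t'],s['tool_pos'],s['force'])
E
python3 m.py w1
```

```text
red [276 177  18   8 140] [ 544.  -230.5   64.4] rel 20.1 0.3 onz60 [ 542.4 -230.6   60. ]
red [251 183  23   5  82] [ 542.7 -205.7   54.6] rel 12.6 24.0 onz60 [ 543.7 -206.2   60. ]
green [237 196  12   4  44] [ 535.9 -182.2   61.6] rel 0.1 45.0 onz60 [ 536.  -182.5   60. ]
green [297 197  12   4  37] [ 519.8 -243.8   61.7] rel 0.1 -18.7 onz60 [ 519.1 -243.9   60. ]
2.325 [ 533.19914748 -230.1279407   231.17414063] [-0.28845958 -0.61201339 -0.60416727]
```

View pics/w1.png

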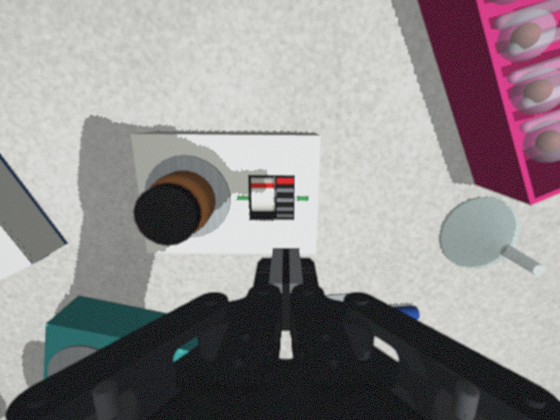

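The wrist view confirms it: wheel at about (272,197), red at (285,181), and a band angle of 0.68 rad from both rim and drum. Descending to just above the rim.

carry_out --increments '[[[0,0,0],[0.0005,-0.002,0.03],0],[[0,0,0],[0,0,0.04],0],[[0,0,0],[0,0,0.04],0],[[0,0,0],[0,0,0.03],0],[[0,0,0],[0,0,0.016],0],[[0,0,0],[0,0,0.003],0],[[0,0,0],[0,0,0],0],[[0,0,0],[0,0,0],0],[[0,0,0],[0,0,0],0]]'

```text
t: 3.45
tool_pos: [535.4, -227.5, 73.1]
tcp_rot: [0.992, -0.128, 0.001, 0.0]
force: [0.4, -0.5, 0.5]
gripper_width: 0.2
finger_force: 0.0
```

carry_out --increments '[[[0,0,0],[0,0,0.002],0],[[0,0,0],[0,0,0.001],0],[[0,0,0],[0,0,0],0],[[0,0,0],[0,0,0],0]]'

```text
t: 3.95
tool_pos: [535.1, -227.4, 69.4]
tcp_rot: [0.992, -0.128, 0.0, 0.0]
force: [-0.2, -0.8, 2.2]
gripper_width: -0.2
finger_force: 1.3
```

carry_out --increments '[[[0,0,0],[0,0,0.001],0],[[0,0,0],[0,0,0.001],0],[[0,0,0],[0,0,0],0],[[0,0,0],[0,0,0],0]]'

```text
t: 4.45
tool_pos: [535.3, -227.5, 67.5]
tcp_rot: [0.992, -0.128, 0.0, 0.0]
force: [-0.0, 1.0, 5.8]
gripper_width: 0.0
finger_force: 2.7
```

carry_out --increments '[[[0,0,0],[-0.001,0,0.0003],0],[[0,0,0],[-0.002,0,0],0],[[0,0,0],[-0.002,0,0],0],[[0,0,0],[-0.002,0,0],0],[[0,0,0],[-0.002,0,0],0],[[0,0,0],[-0.002,0,0],0],[[0,0,0],[0,0,0],0],[[0,0,0],[0,0,0],0]]'

```text
t: 5.45
tool_pos: [524.7, -224.7, 67.3]
tcp_rot: [0.992, -0.128, 0.0, 0.0]
force: [-0.1, 0.7, 5.9]
gripper_width: 0.1
finger_force: 3.1
```

carry_out --increments '[[[0,0,0],[-0.002,0,0],0],[[0,0,0],[-0.002,0,0],0],[[0,0,0],[-0.002,0,0],0],[[0,0,0],[-0.002,0,0],0],[[0,0,0],[-0.002,0,0],0],[[0,0,0],[0,0,0],0],[[0,0,0],[0,0,0],0],[[0,0,0],[0,0,0],0]]'

```text
t: 6.45
tool_pos: [515.0, -222.0, 67.2]
tcp_rot: [0.992, -0.128, 0.0, -0.0]
force: [-0.4, 0.8, 5.9]
gripper_width: -0.2
finger_force: 3.0
```

```bash
python3 m.py w2; python3 - <<'E'
from h import *
a=grab('scene');cv2.imwrite('pics/s2.png',cv2.resize(a['pixels'][120:270,130:280,::-1],None,fx=4,fy=4))
E
```

```text
red [221 234  47  10 422] [ 531.3 -202.9   56.8] rel 0.9 23.8 onz60 [ 532.4 -203.7   60. ]
red [272 242  35  13 256] [ 524.9 -227.9   67.9] rel 1.1 -2.0 onz60 [ 521.7 -227.    60. ]
green [193 239  23   7 149] [ 536.3 -183.1   61.8] rel 0.7 44.2 onz60 [ 535.7 -182.3   60. ]
green [313 239  23   7 149] [ 519.6 -244.3   60.4] rel 0.1 -19.2 onz60 [ 519.3 -244.3   60. ]
6.5 [ 514.95611295 -222.02222441   67.2379889 ] [-0.21809784  0.35180137  5.90709568]
```

View pics/s2.png

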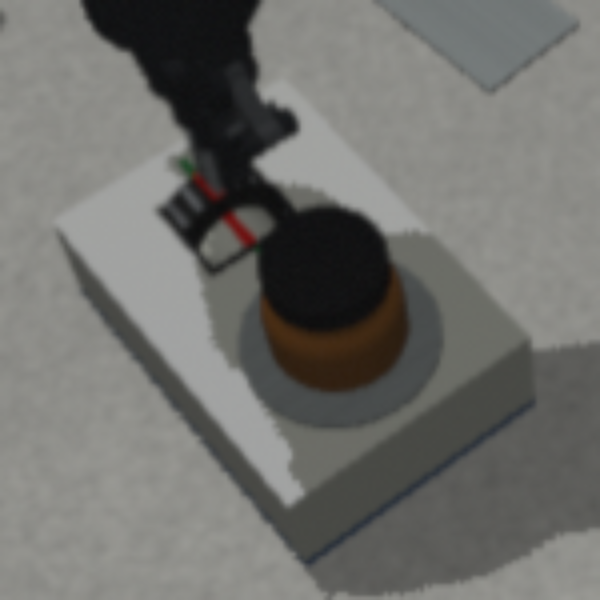

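The picture shows the red band (crop 200,185 to 250,240) in line with the green mark, 0.04 rad from zero by measurement. Now I lift straight up.

carry_out --increments '[[[0,0,0],[0,0,-0.002],0],[[0,0,0],[0,0,-0.006],0],[[0,0,0],[0,0,-0.03],0],[[0,0,0],[0,0,-0.05],0],[[0,0,0],[0,0,-0.05],0],[[0,0,0],[0,0,0],0],[[0,0,0],[0,0,0],0],[[0,0,0],[0,0,0],0]]'

```text
t: 7.55
tool_pos: [513.8, -221.7, 203.6]
tcp_rot: [0.992, -0.128, -0.001, -0.0]
force: [-0.4, -0.2, 0.3]
gripper_width: 0.1
finger_force: 0.0
```

```bash
python3 m.py w3
```

```text
red [250 181  26   5 106] [ 530.8 -203.5   59.4] rel 0.6 23.1 onz60 [ 530.6 -203.2   60. ]
red [278 182  19   9 153] [ 524.7 -225.7   70.9] rel 0.3 0.0 onz60 [ 521.8 -225.    60. ]
green [235 182  12   3  30] [ 536.9 -182.6   62. ] rel 1.2 44.8 onz60 [ 536.3 -182.3   60. ]
green [301 182  13   5  63] [ 519.5 -244.2   61. ] rel -0.1 -19.1 onz60 [ 519.2 -244.2   60. ]
7.6 [ 513.92902043 -221.74737633  203.67214065] [-0.19218467  0.1613527   0.3021694 ]
```

View pics/w3.png

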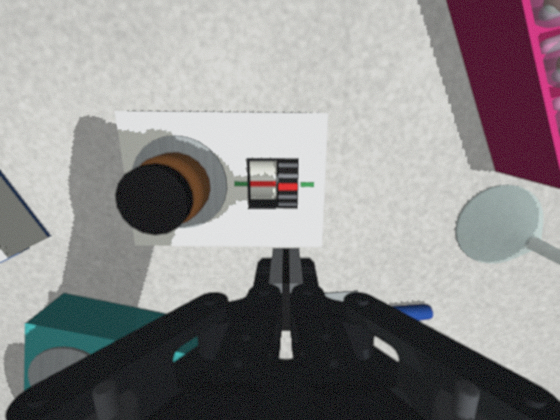

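The red band (263–288, 184) lines up with the green marks (row 184), the jar hasn't moved, and the finger is clear. Handing in.

```bash
python3 -c "
from plant import arm
print(arm.job_done())"
```

```text
the job is handed in; nothing more can be done
None
```

The amber stirrer's red band is at the green marks (within about 0.03 rad by the wrist camera), the amber jar looks unmoved, the other stirrer was never approached, and I handed the job in at about 7.6 s with the finger clear; no verdict came back.

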